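# Tip-test sealed housings and pen the loose ones

## Task

One or two of the three sealed, capped housings have a core that has come loose inside. Working from the left one to the middle one to the right one, tip each sideways right over onto its bevel and let it go: a sound one stands up again, a loose one stays leaning. Move every loose one well inside the low-walled reject pen and leave it there, keeping it within 3 cm of the bench on the way; leave the sound ones standing about where they were and do not push the other things about.

Things in the scene. Friction and masses are not known exactly. Their poses are not given: they have to be found in the camera images.
- housing_left: sealed housing left of the pen (largest y). All 3 alike: grey box 70x70 mm, 48 mm high, black round cap (dia 36 mm, z 48 to 74 mm) fixed on top, for gripping. Origin: centre of the underside; own z up when upright; own y along the keel strip below and the thin black rib across the top. Starts upright. About 0.25 kg, mostly an unseen core.
- housing_middle: sealed housing just right of the pen, like the left one. Each underside is flat only within 11.5 mm either side of own y; from there a bevel rises at 15 degrees (0.262 rad) towards +x and -x, so it rocks about its own y onto either bevel. About 0.5 N sideways on the cap tips it; the cap moves about 17 mm and the top at its pushed edge rises 12 mm.
- housing_right: rightmost sealed housing (smallest y, nearer to the robot), like the left one. A housing whose core is fast stands up by itself within 0.5 s of being let go; with a loose core, the core slides across once tipped and the housing stays leaning 15 degrees, and it leans again to one side or the other wherever it is set down.
- pen: reject pen fixed on the bench: 3 low aluminium walls (25 mm high, 3 mm thick), no floor, open to the robot. Origin: bench level, centre of the inside; inside it runs from x -55 mm (open front) to +55 mm (back wall) and y -105 to +105 mm, room for two housings side by side; x points from the opening to the back wall. A 16 mm foot flange lies outside the walls.
- vial_1: small white screw-cap bottle, 23 mm across, 52 mm high, loose bystander, origin at the centre of its underside
- vial_3: small screw-cap bottle, 24 mm across, 46 mm high, blue cap, loose bystander, origin at the centre of its underside
- timer: white count-down timer, 70 x 64 x 19 mm, loose bystander, origin at the centre of its underside
- marker_4: marker pen lying flat, 137 x 21 x 15 mm, long axis x, loose bystander, origin at the centre of its underside
- petri_0: culture dish with lid, diameter 89 mm, 14 mm high, loose bystander, origin at the centre of its underside
There are look-alikes about, which are no part of the job. What is shaped like the housing_middle but blue is not meant.

How it is judged (in metres and radians):
On the way, in this order (a step that is already met when the one before it is completed fails the run):
1. the left housing has been tipped right over onto one of its bevels (angle between housing_left's own z axis and vertical above 0.21 rad), for 0.1 s.
2. the middle housing has been tipped right over onto one of its bevels (angle between housing_middle's own z axis and vertical above 0.21 rad), for 0.1 s.
3. the right housing has been tipped right over onto one of its bevels (angle between housing_right's own z axis and vertical above 0.21 rad), for 0.1 s.
At the end, for the whole second after the job is handed in: Every housing that stays leaning (more than 0.15 rad) stands on the bench inside the pen, its base centre at least 30 mm past the open front and at least 15 mm from each side wall; every housing that stands upright (within 0.06 rad) is within 70 mm of where it began; all at rest on the bench (((angle between housing_left's own z axis and vertical above 0.15 rad and x of housing_left in the frame of pen between -0.025 and 0.055 m and y of housing_left in the frame of pen between -0.09 and 0.09 m) or (angle between housing_left's own z axis and vertical below 0.06 rad and distance of housing_left from where it was at the start of the episode below 0.07 m)) and height (world z) of each of housing_left, housing_middle, housing_right below 0.012 m and linear speed of each of housing_left, housing_middle, housing_right below 0.02 m/s and ((angle between housing_middle's own z axis and vertical above 0.15 rad and x of housing_middle in the frame of pen between -0.025 and 0.055 m and y of housing_middle in the frame of pen between -0.09 and 0.09 m) or (angle between housing_middle's own z axis and vertical below 0.06 rad and distance of housing_middle from where it was at the start of the episode below 0.07 m)) and ((angle between housing_right's own z axis and vertical above 0.15 rad and x of housing_right in the frame of pen between -0.025 and 0.055 m and y of housing_right in the frame of pen between -0.09 and 0.09 m) or (angle between housing_right's own z axis and vertical below 0.06 rad and distance of housing_right from where it was at the start of the episode below 0.07 m))); the robot touches nothing.
It fails at once if a housing is raised more than 30 mm off the bench (height (world z) of any of housing_left, housing_middle, housing_right above 0.03 m).
It fails at once if a housing is thrown over onto its side (angle between any of housing_left, housing_middle, housing_right's own z axis and vertical above 0.9 rad).
It fails at once if a bystander is pushed more than 30 mm away (distance of any of vial_1, vial_3, timer, marker_4, petri_0 from where it was at the start of the episode above 0.03 m).
It also fails if it takes over 72 s, if anything falls off the work surface, if the arm or the gripper's body presses on something with over 40 N, if the wrist force passes 120 N, or if a joint passes its speed limit or range.

## Robot

A 6-joint arm with a two-finger parallel gripper is mounted at the origin on a cart in front of the work surface, level with it; the furniture and walls round the work are solid. World frame = base frame: x ahead of the robot, y to its left, z up, the work surface at z = 0. Lengths are in m, angles in degrees, forces in N, time in s.
With the tool pointing down it reaches from about 0.4 to 0.925 m from the base axis. Payload 3.4 kg.
Tool frame: the origin (TCP) lies between the finger pads; the fingertips stand 11 mm ahead of it and the grasp point (between the pads) lies 8 mm behind it; z points along the fingers, y is the line along which they close (so a half turn about z gives the same grasp; the last joint's range is limited). The gripper opens to 85 mm and grips with 20 to 120 N. Pads are 22 mm wide; open, the fingers measure 114 mm over their backs; the gripper's body (76 mm by 85 mm) begins 54 mm behind the grasp point. The pads swing forward as they close: fully open they stand 13 mm farther back than shut.
Start: joints at [-69.528, 17.578, 86.31, -0, 76.112, -4.211], TCP at [0.24, -0.522, 0.242] pointing down, gripper open.
Joint ranges: [-179.03, 179.03], [-60, 130.46], [8.19, 133.38], [-81.62, 261.62], [5.75, 156.47], [-153.77, 153.77]. Speed limits (degrees/s): [147.25, 147.25, 180, 180, 180, 180].

## Interface

Orientations are given as a 3x3 rotation matrix whose columns are the frame's x, y, z axes.
In Python, from rig import observe, get_image, close_job gives the robot as it stands.
- The arm moves only by the tool send_rows, never from a script. Its argument "rows" is a list of rows, each a list of 7 numbers: the shift along the tool's x, y, z in units of 40 mm (1.0 is 40 mm), then the turn, a rotation vector about the tool's x, y, z in units of 5 degrees (1.0 is 5 degrees), then the finger opening in mm, from 0 to 85.4. In form: [[x, y, z, wx, wy, wz, fingers], ...]. A call has 1 to 12 rows; each row shifts and turns the commanded pose from where the row before left it, along the tool's axes as they then stand; what a row does not reach is not made up. A row lasts 1/12 s, in which the tool goes at most 41.7 mm and 7.16 degrees, less where a joint would pass 70% of its speed; a pose out of reach is approached as far as the arm can. A call is refused whole if a number of a shift passes 1 or a number of a turn 1, either way. A call with a gripper value outside its range is refused whole. The fingers move at their own pace and stop on an object; "squeeze" is the grip in N (left out, the last holds). Time passes only in rows, so rows that do not move let the fingers close. It gives the time, the measured TCP pose, the force, the opening and the grip force at its end, in the units of the state.
- observe(): the state, without advancing time (a new reading comes with each control period).
- get_image(name): name is "scene" or "side" or "wrist"; returns a dict with "image" (420x560x3 uint8, blue, green, red), "K" (3x3 intrinsics, pixels), "xyz" and "rotation" of the camera in the world; the wrist camera has in their place "hand_eye" (4x4, takes a point from camera to tool coordinates, whose origin is the TCP and whose axes are the flange's). Camera axes: x right, y up, looking along -z (the intrinsics and any distortion apply to the point x, -y, -z); pixel columns grow to the right and rows downward; lengths in m; the calibration is good to about 2 mm. A picture is of the moment at which its call begins: read the wrist's pose just before it. There is no depth.
- close_job(): hands the job in; it is judged then, once.
The state is a dict: "time": time; "joint_pos": joint angles; "dq": joint speeds; "joint_efforts": joint torques, N m; "ee_pos": TCP position; "tcp_rot": TCP orientation; "contact_force": force on the tool from outside, world axes, zero at the start; "moment": the same for the moment, N m; "finger_gap": finger opening in m; "finger_force": force on a finger pad.
Only numpy, scipy, OpenCV 4.12 (cv2) and the standard library are available. Lean on these libraries where they do the work, as an engineer would, in place of code of your own. Each camera call takes 0.05 s, during which the arm holds its last target. There are 200 camera calls.

## Working session

There is one attempt and no reset: what is moved stays moved. The work goes in short steps, Python scripts to look and compute and a tool call to move; the robot and the scene stay as the last step left them, time stands still between calls to the robot, and variables do not carry over. Pictures are saved under pics/ and viewed, at most 10 in all, crops included, and the job is handed in when it is done.

Besides the shell and the picture viewer there is one more tool, called after "Call:" by a JSON object that holds its "fn" and its "kwargs", one argument or row to a line. send_rows: Moves the arm, as the interface text tells. Its arguments: {"type":"object","properties":{"rows":{"type":"array"},"squeeze":{"type":"number"}},"required":["rows"]}

```bash
mkdir -p pics
cat > h.py <<'E'
import numpy as np,cv2
from rig import observe,get_image,close_job
def snap(n,f):
    g=get_image(n);cv2.imwrite('pics/'+f,g['image']);return g
E
python3 - <<'E'
from h import *
import pickle
a=snap('scene','s0.png');b=snap('side','d0.png')
pickle.dump((a,b),open('cal.pkl','wb'))
for g in(a,b):print({k:v for k,v in g.items() if k!='image'})
s=observe();print(s)
E
```

```text
{'K': array([[442.04259709,   0.        , 278.0098708 ],
       [  0.        , 442.04259709, 210.24092422],
       [  0.        ,   0.        ,   1.        ]]), 'xyz': array([-0.52264355, -1.12735731,  1.10248815]), 'rotation': array([[ 0.6945443 ,  0.44599368, -0.56453331],
       [-0.71920269,  0.40983625, -0.56105414],
       [-0.01886038,  0.79569082,  0.60540928]])}
{'K': array([[390.68973831,   0.        , 285.13490601],
       [  0.        , 390.68973831, 210.43558568],
       [  0.        ,   0.        ,   1.        ]]), 'xyz': array([0.20964947, 0.83391838, 0.52810596]), 'rotation': array([[-0.96785688,  0.10738009, -0.22742598],
       [-0.25149629, -0.41910447,  0.87241106],
       [-0.00163566,  0.90156584,  0.43263884]])}
{'time': 0.1, 'joint_pos': array([-6.95278182e+01,  1.76174944e+01,  8.63763647e+01, -2.04610331e-03,
        7.61120739e+01, -4.20915002e+00]), 'dq': array([ 0.1286    , -0.21574657, -0.25401313, -0.01901465, -0.05971661,
       -0.03785666]), 'joint_efforts': array([ 2.19951835e-04, -4.58530605e+01, -2.52607334e+01, -8.13944871e-05,
        5.61293535e-03,  4.34211540e-05]), 'ee_pos': array([ 0.23987313, -0.52189964,  0.24147821]), 'tcp_rot': array([[ 9.08640721e-01,  4.17578231e-01, -6.79127853e-04],
       [ 4.17578771e-01, -9.08639099e-01,  1.71998244e-03],
       [ 1.01145106e-04, -1.84643546e-03, -9.99998290e-01]]), 'contact_force': array([ 0.72802475, -0.21890144,  0.15314633]), 'moment': array([ 0.03310703, -0.00858839,  0.02088629]), 'finger_force': 0.0, 'finger_gap': 0.0852481049142451}
```

View pics/s0.png

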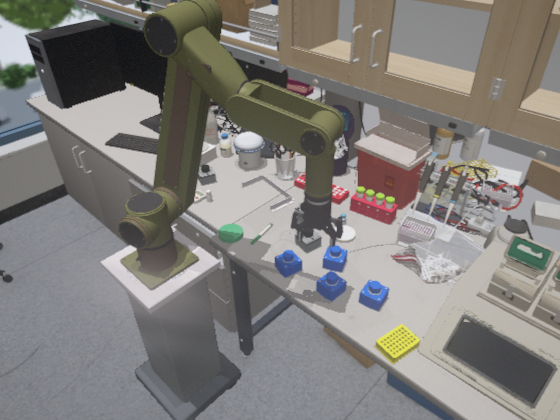

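View pics/d0.png

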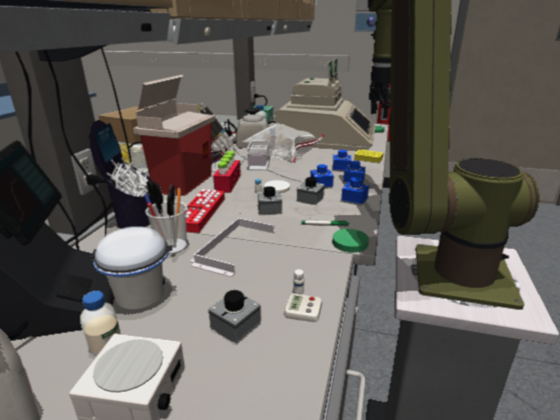

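The side view shows the grey housings: left (235,312), middle (270,200), right (311,190). The pen is at (233,243). The look-alikes are the four blue housings, at side (321,175), (343,160), (355,187) and (355,170). I choose the three grey ones and check them in a crop.

Run:
```python
from h import *
im=cv2.imread('pics/d0.png');s=cv2.imread('pics/s0.png')
a=cv2.resize(im[280:345,190:330],(780,362),interpolation=3)[:, :]
a=cv2.resize(im[280:345,200:330],(390,195),interpolation=3)
b=cv2.resize(im[168:222,245:375],(780,324),interpolation=3)
c=cv2.resize(im[210:280,180:310],(390,210),interpolation=3)
o=np.zeros((540,780,3),np.uint8);o[:324]=b;o[324:519,:390]=a;o[324:534,390:]=c
cv2.imwrite('pics/c0.png',o)
```

```text
(no output)
```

View pics/c0.png

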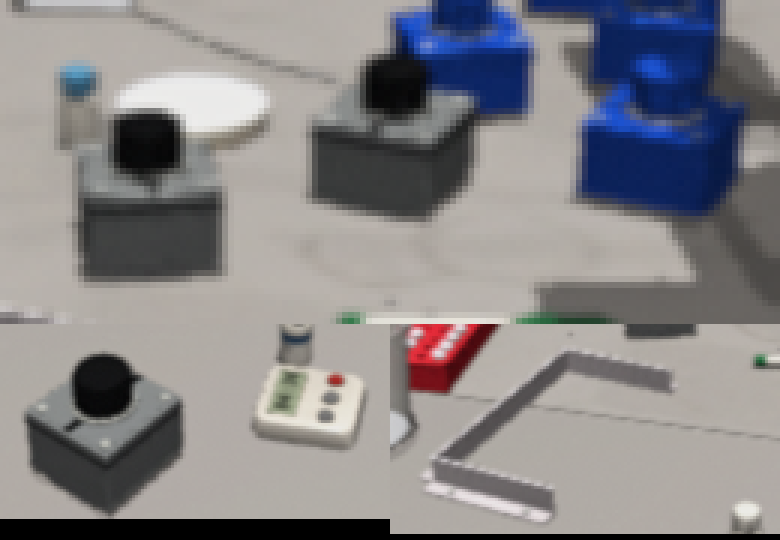

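The crop confirms three grey housings with black caps, plus their ribs. The left rib runs (72,425)→(137,378), the middle rib is at (152,183) and the right rib at (375,130). The pen's wall tops are visible too.

```bash
cat >> h.py <<'E'
import pickle
def ray(g,p,z,R=None,t=None):
    K=g['K'];R=g['rotation'];t=g['xyz']
    d=R@np.array([(p[0]-K[0,2])/K[0,0],-(p[1]-K[1,2])/K[1,1],-1]);return (t+d*(z-t[2])/d[2])
E
python3 - <<'E'
from h import *
a,b=pickle.load(open('cal.pkl','rb'))
B=lambda x,y:(245+x/6,168+y/6)
A=lambda x,y:(200+x/3,280+(y-324)/3)
C=lambda x,y:(180+(x-390)/3,210+(y-324)/3)
L=[('M capc',B(146,124),.066),('M c nl',B(80,193),.048),('M nr',B(223,193),.048),('M br',B(210,146),.048),('M rib',B(152,186),.048),
('R cap',B(395,76),.066),('R l',B(312,126),.048),('R n',B(436,150),.048),('R r',B(478,98),.048),('R rib',B(375,130),.048),
('L cap',A(102,376),.07),('L l',A(27,415),.048),('L n',A(110,450),.048),('L r',A(182,402),.048),('L rib1',A(72,425),.048),('L rib2',A(138,378),.048),
('P nearend',C(552,490),.025),('P near back',C(437,460),.025),('P farback',C(572,352),.025),('P farend',C(672,374),.025),
('P nearend floor',C(552,512),.0),
('vial3',(258,192),0),('petri',(278,187),.014),('vial1',(299,272),.05),('timer',(303,306),.019),('marker',(325,222),.01),('greendisc',(350,240),.01),('blue',(321,175),.03),('blue',(355,187),.03)]
for n,p,z in L:print(n,ray(b,p,z)[:2].round(3))
E
```

```text
M capc [ 0.539 -0.236]
M c nl [ 0.558 -0.183]
M nr [ 0.489 -0.201]
M br [ 0.511 -0.258]
M rib [ 0.526 -0.2  ]
R cap [ 0.428 -0.335]
R l [ 0.465 -0.297]
R n [ 0.395 -0.282]
R r [ 0.386 -0.359]
R rib [ 0.431 -0.3  ]
L cap [0.449 0.294]
L l [0.491 0.315]
L n [0.43  0.332]
L r [0.402 0.28 ]
L rib1 [0.461 0.317]
L rib2 [0.437 0.264]
P nearend [0.515 0.132]
P near back [0.62  0.114]
P farback [ 0.582 -0.093]
P farend [ 0.478 -0.074]
P nearend floor [0.519 0.125]
vial3 [ 0.616 -0.351]
petri [ 0.551 -0.379]
vial1 [0.356 0.156]
timer [0.332 0.225]
marker [ 0.351 -0.165]
greendisc [ 0.27  -0.078]
blue [ 0.42  -0.491]
blue [ 0.29  -0.405]
```

Call:
{"fn": "send_rows", "kwargs": {
  "rows": [
    [0, 0, 0, 0, 0, -1, 85],
    [0, 0, 0, 0, 0, -1, 85],
    [0, 0, 0, 0, 0, -1, 85],
    [0, 0, 0, 0, 0, -1, 85],
    [0, 0, 0, 0, 0, -1, 85],
    [0, 0, 0, 0, 0, -1, 85],
    [0, 0, 0, 0, 0, -1, 85],
    [0, 0, 0, 0, 0, -1, 85],
    [0.5, 0.4, 0, 0, 0, -0.4, 85],
    [0.8, 0.6, 0, 0, 0, 0, 85],
    [0.8, 0.6, 0, 0, 0, 0, 85],
    [0.8, 0.6, 0, 0, 0, 0, 85]
  ]
}}

```text
time: 1.1
ee_pos: [0.3679, -0.4507, 0.2418]
tcp_rot: [[0.397, 0.918, -0.001], [0.918, -0.397, 0.001], [0.001, -0.001, -1.0]]
contact_force: [0.1, -0.8, 0.4]
finger_gap: 0.0849
finger_force: 0.0
```

Call:
{"fn": "send_rows", "kwargs": {
  "rows": [
    [0.8, 0.6, 0, 0, 0, 0, 80],
    [0.8, 0.5, 0, 0, 0, 0, 80],
    [0.9, -0.38, 0, 0, 0, 0, 80],
    [0.9, -0.38, 0, 0, 0, 0, 80],
    [0.9, -0.38, 0, 0, 0, 0, 80],
    [0.9, -0.38, 0, 0, 0, 0, 80],
    [0.9, -0.38, 0, 0, 0, 0, 80],
    [0.9, -0.38, 0, 0, 0, 0, 80],
    [0.9, -0.38, 0, 0, 0, 0, 80],
    [0.9, -0.38, 0, 0, 0, 0, 80],
    [0.9, -0.38, 0, 0, 0, 0, 80],
    [0.9, -0.38, 0, 0, 0, 0, 80]
  ]
}}

```text
time: 2.1
ee_pos: [0.4351, -0.0177, 0.2421]
tcp_rot: [[0.396, 0.918, -0.0], [0.918, -0.396, 0.0], [-0.0, -0.0, -1.0]]
contact_force: [1.5, -0.0, -0.2]
finger_gap: 0.0799
finger_force: 0.0
```

Call:
{"fn": "send_rows", "kwargs": {
  "rows": [
    [0.9, -0.35, 0, 0, 0, 0, 60],
    [0.9, -0.35, 0, 0, 0, 0, 60],
    [0.9, -0.35, 0, 0, 0, 0, 60],
    [0.9, -0.35, 0, 0, 0, 0, 60],
    [0.9, -0.35, 0, 0, 0, 0, 60],
    [0.9, -0.35, 0, 0, 0, 0, 60],
    [0.9, -0.35, 0, 0, 0, 0, 60],
    [0.8, -0.35, 0, 0, 0, 0, 60],
    [0, 0, 0, 0, 0, 0, 60],
    [0, 0, 0, 0, 0, 0, 60]
  ]
}}

```text
time: 2.93
ee_pos: [0.4449, 0.2873, 0.2416]
tcp_rot: [[0.392, 0.92, -0.001], [0.92, -0.392, -0.001], [-0.001, -0.001, -1.0]]
contact_force: [-0.6, -0.3, 0.4]
finger_gap: 0.0601
finger_force: 0.0
```

```bash
cat >> h.py <<'E'
def wsnap(f):
    s=observe();g=snap('wrist',f);H=np.array(g['hand_eye'])
    T=np.eye(4);T[:3,:3]=s['tcp_rot'];T[:3,3]=s['ee_pos'];W=T@H
    g['rotation']=W[:3,:3];g['xyz']=W[:3,3];return g,s
E
python3 - <<'E'
from h import *
g,s=wsnap('w1.png')
pickle.dump(g,open('w1.pkl','wb'));print(s['ee_pos'],s['joint_pos'],g['xyz'],g['K'])
sc=snap('scene','s1.png')
im=np.vstack([cv2.resize(sc['image'][150:310,160:420],(520,320)),])
o=np.zeros((420+0,800,3),np.uint8)
o=np.zeros((600,800,3),np.uint8);o[:420,:560]=g['image'];o[420:600,:560]=cv2.resize(sc['image'][150:280,240:400],None,fx=3.5,fy=3.5)[:180,:560] if 0 else 0
o=o[:420]
cv2.imwrite('pics/w1b.png',np.hstack([o[:,:560],cv2.resize(sc['image'][160:280,180:240],(210,420)) ]))
E
```

```text
[0.44491513 0.28734209 0.24162791] [ 2.82903956e+01  1.40273176e+01  9.16319427e+01 -6.98778447e-03
  7.44056489e+01  5.13909121e+01] [0.47306476 0.35228659 0.37261891] [[357.32948922   0.         277.57644117]
 [  0.         357.32948922 214.66369071]
 [  0.           0.           1.        ]]
```

View pics/w1.png

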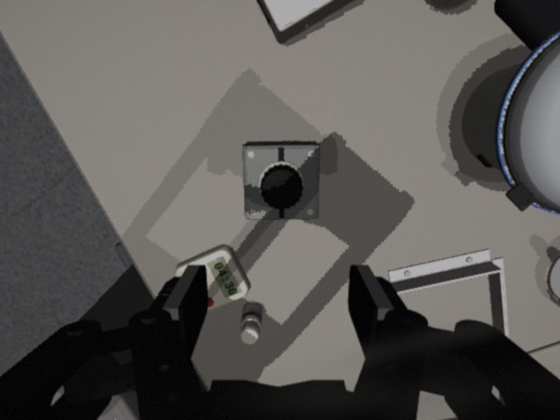

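Wrist view: the left housing's box corners are (245,144), (320,144), (319,219), (245,219). The cap top is at (282,187), and the rib is vertical, so the tool is already aligned with it.

Run:
```python
from h import *
g=pickle.load(open('w1.pkl','rb'));R=np.array([[.392,.92],[.92,-.392]]).T
P=[ray(g,p,z)[:2] for p,z in[((282,188),.074),((245,144),.048),((320,144),.048),((319,219),.048),((245,219),.048)]]
for p in P:print(p.round(4))
c=np.mean(P[1:],0);t=np.array([.4449,.2873])
print(c,(R.T if 0 else np.array([[.392,.92],[.92,-.392]]))@(P[0]-t)/.04,np.array([[.392,.92],[.92,-.392]])@(c-t)/.04)
```

```text
[0.4515 0.2925]
[0.4348 0.3373]
[0.4965 0.311 ]
[0.4703 0.2459]
[0.4056 0.2735]
[0.45177149 0.29191126] [0.18495606 0.09999221] [0.17339968 0.11285397]
```

Call:
{"fn": "send_rows", "kwargs": {
  "rows": [
    [0.18, 0.1, 0.8, 0, 0, 0, 60],
    [0, 0, 0.8, 0, 0, 0, 60],
    [0, 0, 0.8, 0, 0, 0, 60],
    [0, 0, 0.8, 0, 0, 0, 60],
    [0, 0, 0.6, 0, 0, 0, 60],
    [0, 0, 0.4, 0, 0, 0, 60],
    [0, 0, 0, 0, 0, 0, 60],
    [0, 0, 0, 0, 0, 0, 60]
  ]
}}

```text
time: 3.7
ee_pos: [0.4515, 0.2889, 0.0738]
tcp_rot: [[0.398, 0.918, -0.002], [0.918, -0.398, -0.001], [-0.002, -0.002, -1.0]]
contact_force: [-0.1, -0.8, 0.1]
finger_gap: 0.0601
finger_force: 0.0
```

Call:
{"fn": "send_rows", "kwargs": {
  "rows": [
    [0, 0.2, 0, 0, 0, 0, 60],
    [0, 0.1, 0, 0, 0, 0, 60],
    [0, 0.1, 0, 0, 0, 0, 60],
    [0, 0.1, 0, 0, 0, 0, 60],
    [0, 0.1, 0, 0, 0, 0, 60],
    [0, 0.1, 0, 0, 0, 0, 60],
    [0, 0.1, 0, 0, 0, 0, 60],
    [0, 0, 0, 0, 0, 0, 60],
    [0, 0, 0, 0, 0, 0, 60],
    [0, 0, 0, 0, 0, 0, 60]
  ]
}}

```text
time: 4.53
ee_pos: [0.4811, 0.2781, 0.0742]
tcp_rot: [[0.396, 0.918, -0.0], [0.918, -0.396, 0.0], [-0.0, -0.0, -1.0]]
contact_force: [-1.9, 1.1, 1.8]
finger_gap: 0.0603
finger_force: 1.1
```

Run:
```python
from h import *
g=snap('side','d1.png')
cv2.imwrite('pics/d1c.png',cv2.resize(g['image'][240:350,150:320],None,fx=4,fy=4,interpolation=3))
```

```text
(no output)
```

View pics/d1c.png

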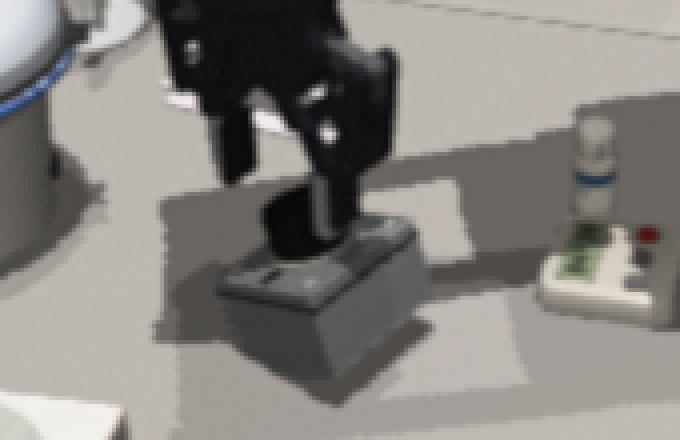

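It is tipped right over onto the far bevel. I push slightly more, release, and go on to the middle one.

Call:
{"fn": "send_rows", "kwargs": {
  "rows": [
    [0, 0.07, 0, 0, 0, 0, 60],
    [0, 0, 0, 0, 0, 0, 60],
    [0, 0, 0, 0, 0, 0, 60],
    [0, -0.15, 0, 0, 0, 0, 80],
    [0, -0.2, 0, 0, 0, 0, 80],
    [0, -0.2, 0, 0, 0, 0, 80],
    [0, 0, 0, 0, 0, 0, 80],
    [0, 0, 0, 0, 0, 0, 80],
    [0, 0, -0.5, 0, 0, 0, 80],
    [0, 0, -1, 0, 0, 0, 80],
    [0, 0, -1, 0, 0, 0, 80],
    [0, 0, -0.9, 0, 0, 0, 80]
  ]
}}

```text
time: 5.58
ee_pos: [0.4639, 0.2856, 0.2121]
tcp_rot: [[0.396, 0.918, 0.001], [0.918, -0.396, -0.0], [0.0, 0.001, -1.0]]
contact_force: [0.7, -0.5, 0.2]
finger_gap: 0.0799
finger_force: 0.0
```

Call:
{"fn": "send_rows", "kwargs": {
  "rows": [
    [-0.84, 0.52, 0, 0, 0, 0, 80],
    [-0.84, 0.52, 0, 0, 0, 0, 80],
    [-0.84, 0.52, 0, 0, 0, 0, 80],
    [-0.84, 0.52, 0, 0, 0, 0, 80],
    [-0.84, 0.52, 0, 0, 0, 0, 80],
    [-0.84, 0.52, 0, 0, 0, 0, 80],
    [-0.84, 0.52, 0, 0, 0, 0, 80],
    [-0.84, 0.52, 0, 0, 0, 0, 80],
    [-0.84, 0.52, 0, 0, 0, 0, 80],
    [-0.84, 0.52, 0, 0, 0, 0, 80],
    [-0.84, 0.52, 0, 0, 0, 0, 80],
    [-0.84, 0.52, 0, 0, 0, 0, 80]
  ]
}}

```text
time: 6.58
ee_pos: [0.5334, -0.1858, 0.2105]
tcp_rot: [[0.396, 0.918, 0.001], [0.918, -0.396, -0.001], [-0.0, 0.001, -1.0]]
contact_force: [0.9, -0.6, -0.7]
finger_gap: 0.08
finger_force: 0.0
```

Call:
{"fn": "send_rows", "kwargs": {
  "rows": [
    [-0.8, 0.5, 0, 0, 0, -1, 80],
    [0, 0, -0.5, 0, 0, -1, 80],
    [0, 0, -0.5, 0, 0, -1, 80],
    [0, 0, 0, 0, 0, -1, 60],
    [0, 0, 0, 0, 0, -1, 60],
    [0, 0, 0, 0, 0, -1, 60],
    [0, 0, 0, 0, 0, -1, 60],
    [0, 0, 0, 0, 0, -1, 60],
    [0, 0, 0, 0, 0, 0, 60],
    [0, 0, 0, 0, 0, 0, 60]
  ]
}}

```text
time: 7.42
ee_pos: [0.5391, -0.2209, 0.2503]
tcp_rot: [[-0.285, 0.959, 0.0], [0.959, 0.285, -0.0], [-0.0, -0.0, -1.0]]
contact_force: [0.6, -0.7, -1.1]
finger_gap: 0.0604
finger_force: 0.0
```

Run:
```python
from h import *
g,s=wsnap('w2.png');pickle.dump(g,open('w2.pkl','wb'));print(s['ee_pos'],s['joint_pos'].round(1),s['tcp_rot'])
d=snap('side','d2.png')
cv2.imwrite('pics/w2b.png',np.hstack([g['image'][:,80:480],np.vstack([cv2.resize(d['image'][275:345,190:290],(400,280),interpolation=3),np.zeros((140,400,3),np.uint8)])]))
```

```text
[ 0.53907515 -0.2209098   0.2502668 ] [-26.4  17.8  84.7  -0.   77.4 -43. ] [[-2.84792545e-01  9.58589174e-01  4.92397418e-05]
 [ 9.58589123e-01  2.84792547e-01 -3.12994143e-04]
 [-3.14055908e-04 -4.19377178e-05 -9.99999950e-01]]
```

View pics/w2b.png

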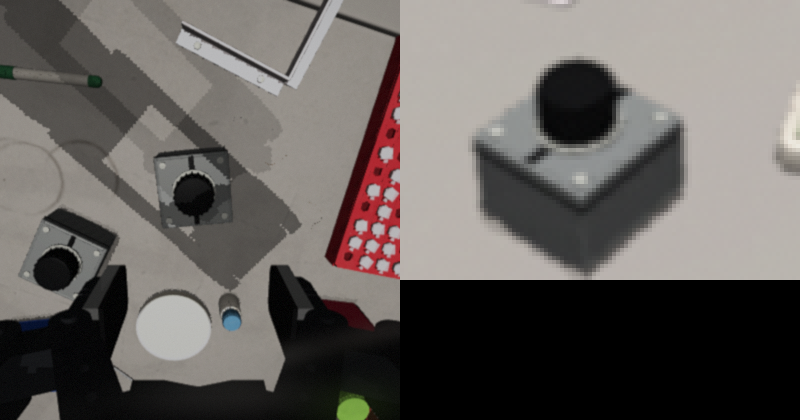

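The left housing stands up again, so it is sound. Middle housing (full-image pixels, crop +80): corners (235,157), (308,150), (313,222), (243,229), rib (272,163)-(277,218), so it is turned about 5.4° from the tool.

```bash
cat >> h.py <<'E'
def rel(p,t,ang): # ang: world angle of tool y (deg); returns tool x,y units
    a=np.radians(ang);d=np.array(p)[:2]-np.array(t)[:2]
    return np.array([d@[-np.sin(a),np.cos(a)],d@[np.cos(a),np.sin(a)]])/.04
E
python3 - <<'E'
from h import *
g=pickle.load(open('w2.pkl','rb'));t=[.5391,-.2209]
P=[ray(g,p,z)[:2] for p,z in[((273,194),.074),((235,157),.048),((308,150),.048),((313,222),.048),((243,229),.048)]]
c=np.mean(P[1:],0);print(P[0],c);e=P[2]-P[1]+P[3]-P[4];print(np.degrees(np.arctan2(e[1],e[0])))
print(rel(P[0],t,21.95),rel(c,t,21.95))
print(ray(g,(320-80+70,320),.046),ray(g,(80+172,327),.014),'R cap',ray(g,(136,268),.074))
E
```

```text
[ 0.53526955 -0.22193424] [ 0.53726637 -0.22403419]
22.284773316570497
[ 0.01181356 -0.09848445] [-0.05553959 -0.07180658]
[ 0.61347109 -0.34925292  0.046     ] [ 0.55987969 -0.39639355  0.014     ] R cap [ 0.43228662 -0.3266208   0.074     ]
```

Call:
{"fn": "send_rows", "kwargs": {
  "rows": [
    [0, 0, 0.2, 0, 0, -1, 60],
    [-0.02, -0.08, 0.8, 0, 0, -0.1, 60],
    [0, 0, 0.8, 0, 0, 0, 60],
    [0, 0, 0.8, 0, 0, 0, 60],
    [0, 0, 0.8, 0, 0, 0, 60],
    [0, 0, 0.6, 0, 0, 0, 60],
    [0, 0, 0.42, 0, 0, 0, 60],
    [0, 0, 0, 0, 0, 0, 60],
    [0, 0, 0, 0, 0, 0, 60]
  ]
}}

```text
time: 8.27
ee_pos: [0.5358, -0.2224, 0.0727]
tcp_rot: [[-0.377, 0.926, -0.002], [0.926, 0.377, 0.001], [0.002, -0.002, -1.0]]
contact_force: [0.2, -0.8, 0.5]
finger_gap: 0.0598
finger_force: 0.0
```

Call:
{"fn": "send_rows", "kwargs": {
  "rows": [
    [0, 0.2, 0, 0, 0, 0, 60],
    [0, 0.1, 0, 0, 0, 0, 60],
    [0, 0.1, 0, 0, 0, 0, 60],
    [0, 0.1, 0, 0, 0, 0, 60],
    [0, 0.1, 0, 0, 0, 0, 60],
    [0, 0.1, 0, 0, 0, 0, 60],
    [0, 0.1, 0, 0, 0, 0, 60],
    [0, 0.09, 0, 0, 0, 0, 60],
    [0, 0, 0, 0, 0, 0, 60],
    [0, 0, 0, 0, 0, 0, 60],
    [0, 0, 0, 0, 0, 0, 60]
  ]
}}

```text
time: 9.18
ee_pos: [0.5694, -0.2091, 0.0732]
tcp_rot: [[-0.378, 0.926, 0.0], [0.926, 0.378, 0.0], [0.0, 0.0, -1.0]]
contact_force: [-0.5, -0.3, 1.1]
finger_gap: 0.0601
finger_force: 0.4
```

Run:
```python
from h import *
snap('side','d3.png')
```

Call:
{"fn": "send_rows", "kwargs": {
  "rows": [
    [0, -0.15, 0, 0, 0, 0, 80],
    [0, -0.2, 0, 0, 0, 0, 80],
    [0, -0.2, 0, 0, 0, 0, 80],
    [0, 0, 0, 0, 0, 0, 80],
    [0, 0, 0, 0, 0, 0, 80],
    [0, 0, -0.5, 0, 0, 0, 80],
    [0, 0, -1, 0, 0, 0, 80],
    [0, 0, -1, 0, 0, 0, 80],
    [0, 0, -1, 0, 0, 0, 80],
    [0, 0, -0.9, 0, 0, 0, 80],
    [-0.35, -0.95, 0, 0, 0, 0, 80],
    [-0.35, -0.95, 0, 0, 0, 0, 80]
  ]
}}

```text
time: 10.23
ee_pos: [0.492, -0.2728, 0.2533]
tcp_rot: [[-0.382, 0.924, 0.008], [0.924, 0.382, -0.005], [-0.007, 0.005, -1.0]]
contact_force: [-0.7, -1.2, -1.0]
finger_gap: 0.0799
finger_force: 0.0
```

Call:
{"fn": "send_rows", "kwargs": {
  "rows": [
    [-0.35, -0.95, 0, 0, 0, 0, 80],
    [-0.35, -0.95, 0, 0, 0, 0, 80],
    [0, 0, 0, 0, 0, 1, 60],
    [0, 0, 0, 0, 0, 1, 60],
    [0, 0, 0, 0, 0, 1, 60],
    [0, 0, 0, 0, 0, 1, 60],
    [0, 0, 0, 0, 0, 1, 60],
    [0, 0, 0, 0, 0, 1, 60],
    [0, 0, 0, 0, 0, 0, 60],
    [0, 0, 0, 0, 0, 0, 60]
  ]
}}

```text
time: 11.07
ee_pos: [0.4294, -0.3268, 0.2496]
tcp_rot: [[0.134, 0.991, 0.0], [0.991, -0.134, -0.0], [-0.0, 0.0, -1.0]]
contact_force: [-0.3, 0.0, 0.5]
finger_gap: 0.06
finger_force: 0.0
```

Run:
```python
from h import *
g,s=wsnap('w4.png');pickle.dump(g,open('w4.pkl','wb'));print(s['ee_pos'],s['joint_pos'].round(1),s['tcp_rot'].round(3))
d=snap('side','d4.png');d3=cv2.imread('pics/d3.png')
f=lambda i:cv2.resize(i[155:225,240:330],(270,210),interpolation=3)
cv2.imwrite('pics/w4b.png',np.hstack([g['image'][:,40:520],np.vstack([f(d3),f(d['image'])])]))
```

```text
[ 0.42941774 -0.32677246  0.2495835 ] [-41.8  14.4  89.8   0.   75.7 -34.1] [[ 0.134  0.991  0.   ]
 [ 0.991 -0.134 -0.   ]
 [-0.     0.    -1.   ]]
```

View pics/w4b.png

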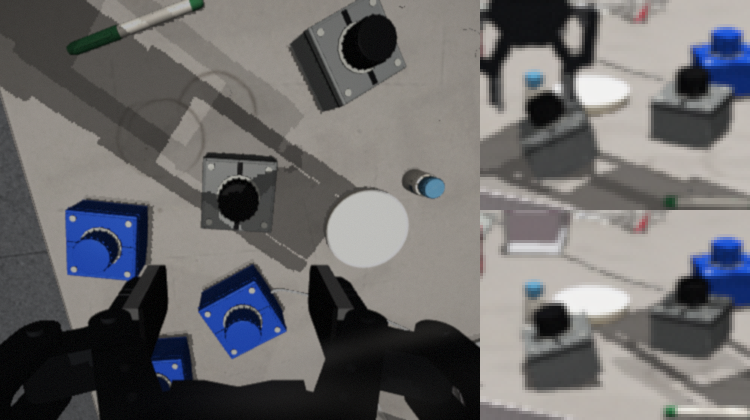

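The right housing's corners in the full image (crop +40) are (244,155), (316,158), (314,232), (242,228), with the rib tilted about 3°. The middle housing was clearly tipped in the upper inset. Whether it stayed leaning I will check once the arm is away. Next I tip the right one.

Run:
```python
from h import *
g=pickle.load(open('w4.pkl','rb'));t=[.4294,-.3268]
P=[ray(g,p,z)[:2] for p,z in[((278,201),.074),((244,155),.048),((316,158),.048),((314,232),.048),((242,228),.048)]]
c=np.mean(P[1:],0);e=P[2]-P[1]+P[3]-P[4];print(P[0],c,np.degrees(np.arctan2(e[1],e[0])))
print(rel(P[0],t,-10.7),rel(c,t,-10.7))
```

```text
[ 0.42929986 -0.33276936] [ 0.43030427 -0.33284386] -10.547373172823718
[-0.14710398  0.02524771] [-0.14427209  0.05026719]
```

Call:
{"fn": "send_rows", "kwargs": {
  "rows": [
    [0, 0, 0.2, 0, 0, 0.6, 60],
    [-0.14, 0.03, 0.8, 0, 0, 0, 60],
    [0, 0, 0.8, 0, 0, 0, 60],
    [0, 0, 0.8, 0, 0, 0, 60],
    [0, 0, 0.8, 0, 0, 0, 60],
    [0, 0, 0.6, 0, 0, 0, 60],
    [0, 0, 0.4, 0, 0, 0, 60],
    [0, 0, 0, 0, 0, 0, 60],
    [0, 0, 0, 0, 0, 0, 60]
  ]
}}

```text
time: 11.92
ee_pos: [0.4291, -0.3321, 0.0728]
tcp_rot: [[0.187, 0.982, -0.002], [0.982, -0.187, 0.002], [0.001, -0.002, -1.0]]
contact_force: [-0.0, 0.2, 0.4]
finger_gap: 0.0601
finger_force: 0.0
```

Call:
{"fn": "send_rows", "kwargs": {
  "rows": [
    [0, 0.2, 0, 0, 0, 0, 60],
    [0, 0.1, 0, 0, 0, 0, 60],
    [0, 0.1, 0, 0, 0, 0, 60],
    [0, 0.1, 0, 0, 0, 0, 60],
    [0, 0.1, 0, 0, 0, 0, 60],
    [0, 0.1, 0, 0, 0, 0, 60],
    [0, 0.1, 0, 0, 0, 0, 60],
    [0, 0.09, 0, 0, 0, 0, 60],
    [0, 0, 0, 0, 0, 0, 60],
    [0, 0, 0, 0, 0, 0, 60],
    [0, 0, 0, 0, 0, 0, 60]
  ]
}}

```text
time: 12.83
ee_pos: [0.4646, -0.3392, 0.0733]
tcp_rot: [[0.188, 0.982, 0.0], [0.982, -0.188, -0.0], [0.0, 0.0, -1.0]]
contact_force: [-0.5, 1.6, 1.7]
finger_gap: 0.0599
finger_force: 0.3
```

Run:
```python
from h import *
snap('side','d5.png')
```

Call:
{"fn": "send_rows", "kwargs": {
  "rows": [
    [0, -0.15, 0, 0, 0, 0, 80],
    [0, -0.2, 0, 0, 0, 0, 80],
    [0, -0.2, 0, 0, 0, 0, 80],
    [0, 0, 0, 0, 0, 0, 80],
    [0, 0, 0, 0, 0, 0, 80],
    [0, 0, -0.5, 0, 0, 0, 80],
    [0, 0, -1, 0, 0, 0, 80],
    [0, 0, -1, 0, 0, 0, 80],
    [0, 0, -1, 0, 0, 0, 80],
    [0, 0, -0.9, 0, 0, 0, 80],
    [0.8, 0, -0.3, 0, 0, 0, 80],
    [0.8, 0, -0.3, 0, 0, 0, 80]
  ]
}}

```text
time: 13.88
ee_pos: [0.4562, -0.2737, 0.2766]
tcp_rot: [[0.191, 0.982, 0.005], [0.982, -0.191, -0.004], [-0.003, 0.006, -1.0]]
contact_force: [0.0, 0.8, -0.6]
finger_gap: 0.08
finger_force: 0.0
```

Call:
{"fn": "send_rows", "kwargs": {
  "rows": [
    [0.6, 0.7, 0, 0, 0, 0, 80],
    [0.6, 0.7, 0, 0, 0, 0, 80],
    [0, 0, 0, 0, 0, 0, 60],
    [0, 0, 0, 0, 0, 0, 60]
  ]
}}

```text
time: 14.22
ee_pos: [0.5203, -0.2345, 0.2735]
tcp_rot: [[0.185, 0.983, 0.001], [0.983, -0.185, -0.0], [-0.0, 0.001, -1.0]]
contact_force: [-0.4, -0.9, -0.6]
finger_gap: 0.0602
finger_force: 0.0
```

Run:
```python
from h import *
g,s=wsnap('w6.png');pickle.dump(g,open('w6.pkl','wb'));print(s['ee_pos'],s['joint_pos'].round(1),s['tcp_rot'].round(3))
d=snap('side','d6.png')['image'];d5=cv2.imread('pics/d5.png');d0=cv2.imread('pics/d0.png')
f=lambda i:cv2.resize(i[163:225,245:340],(380,248),interpolation=3)
o=np.zeros((496,780,3),np.uint8);o[:248,400:]=f(d0);o[248:,400:]=f(d);o[:420,:400]=g['image'][:,70:470];o[420:,:124]=cv2.resize(f(d5),(124,76))
cv2.imwrite('pics/w6b.png',o)
```

```text
[ 0.52030568 -0.23451237  0.27353061] [-28.5  16.   84.1   0.   79.9 -17.9] [[ 0.185  0.983  0.001]
 [ 0.983 -0.185 -0.   ]
 [-0.     0.001 -1.   ]]
```

View pics/w6b.png

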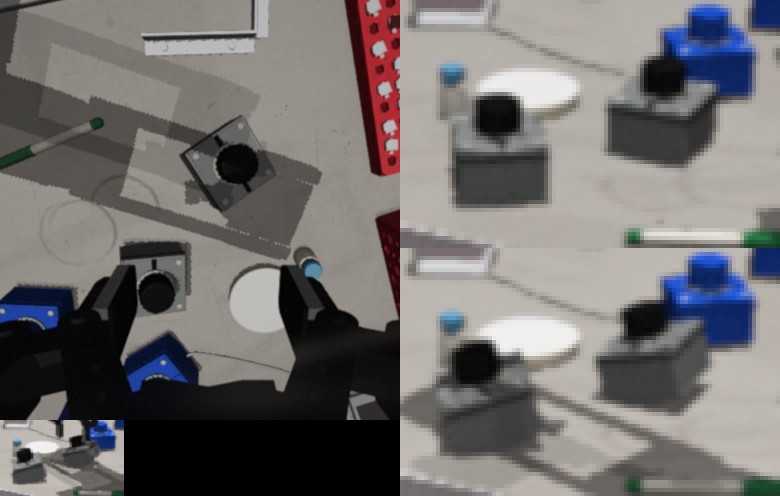

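Both the middle cap (307,162 full) and the right cap (227,290 full) lean, so both are loose; the left one is sound. I compute the grasp points and the clearance of the marker.

Run:
```python
from h import *
g=pickle.load(open('w6.pkl','rb'))
print('M top',ray(g,(307,162),.0745),'R top',ray(g,(228,290),.0745),'marker end',ray(g,(169,123),.008))
for p in[(213,35),(325,35)]:print('wall',ray(g,p,.025))
c=np.array([.536,-.2225]);u=np.array([.927,.375]);print('pred top,grip',c+.0196*u,c+.0165*u)
c=np.array([.430,-.333]);u=np.array([.983,-.186]);print('pred top,grip',c+.0196*u,c+.0165*u)
```

```text
M top [ 0.55203626 -0.21480476  0.0745    ] R top [ 0.45128216 -0.32917268  0.0745    ] marker end [ 0.41666499 -0.15609659  0.008     ]
wall [ 0.48543814 -0.08470511  0.025     ]
wall [ 0.59168178 -0.10462021  0.025     ]
pred top,grip [ 0.5541692 -0.21515  ] [ 0.5512955 -0.2163125]
pred top,grip [ 0.4492668 -0.3366456] [ 0.4462195 -0.336069 ]
```

Call:
{"fn": "send_rows", "kwargs": {
  "rows": [
    [0, 0, 0, 0, 0, 1, 70],
    [0, 0, 0, 0, 0, 1, 70],
    [0, 0, 0, 0, 0, 1, 70],
    [0, 0, 0, 0, 0, 1, 70],
    [0, 0, 0, 0, 0, 1, 70],
    [0, 0, 0, 0, 0, 1, 70],
    [0, 0, 0, 0, 0, 1, 70],
    [0, 0, 0, 0, 0, 1, 70],
    [0, 0, 0, 0, 0, 1, 70],
    [0, 0, 0, 0, 0, 1, 70],
    [0, 0, 0, 0, 0, 1, 70],
    [0, 0, 0, 0, 0, 0.5, 70]
  ]
}}

```text
time: 15.32
ee_pos: [0.5174, -0.2367, 0.2733]
tcp_rot: [[0.932, 0.364, -0.001], [0.364, -0.932, 0.0], [-0.001, -0.0, -1.0]]
contact_force: [-0.5, -0.7, -0.0]
finger_gap: 0.0697
finger_force: 0.0
```

Call:
{"fn": "send_rows", "kwargs": {
  "rows": [
    [0.47, -0.08, 0.5, 0, 0, 0, 60],
    [0.47, -0.09, 0.5, 0, 0, 0, 60],
    [0, 0, 0.8, 0, 0, 0, 60],
    [0, 0, 0.8, 0, 0, 0, 60],
    [0, 0, 0.8, 0, 0, 0, 60],
    [0, 0, 0.8, 0, 0, 0, 60],
    [0, 0, 0.5, 0, 0, 0, 60],
    [0, 0, 0.4, 0, 0, 0, 60],
    [0, 0, 0, 0, 0, 0, 60],
    [0, 0, 0, 0, 0, 0, 60]
  ]
}}

```text
time: 16.15
ee_pos: [0.5497, -0.216, 0.0687]
tcp_rot: [[0.93, 0.368, -0.003], [0.368, -0.93, 0.001], [-0.002, -0.002, -1.0]]
contact_force: [0.2, 0.4, 0.5]
finger_gap: 0.0599
finger_force: 0.0
```

Call:
{"fn": "send_rows", "kwargs": {
  "rows": [
    [0, 0, 0, 0, 0, 0, 45],
    [0, 0, 0, 0, 0, 0, 35],
    [0, 0, 0, 0, 0, 0, 30],
    [0, 0, 0, 0, 0, 0, 30],
    [0, 0, 0, 0, 0, 0, 30],
    [0, 0, 0, 0, 0, 0, 30],
    [0, 0, 0, 0, 0, 0, 30],
    [0, 0, 0, 0, 0, 0, 30]
  ],
  "squeeze": 30
}}

```text
time: 16.82
ee_pos: [0.5525, -0.2164, 0.0713]
tcp_rot: [[0.929, 0.37, 0.003], [0.37, -0.929, -0.002], [0.002, 0.003, -1.0]]
contact_force: [-0.3, -2.1, 6.2]
finger_gap: 0.0343
finger_force: 30.4
```

Call:
{"fn": "send_rows", "kwargs": {
  "rows": [
    [0, 0, -0.15, 0, 0, 0, 30],
    [0, 0, -0.2, 0, 0, 0, 30],
    [0, 0, -0.2, 0, 0, 0, 30],
    [0, 0, 0, 0, 0, 0, 30],
    [0, 0, 0, 0, 0, 0, 30]
  ]
}}

```text
time: 17.23
ee_pos: [0.5517, -0.2153, 0.0922]
tcp_rot: [[0.929, 0.37, 0.001], [0.37, -0.929, -0.0], [0.001, 0.001, -1.0]]
contact_force: [0.8, 0.4, -1.8]
finger_gap: 0.0349
finger_force: 30.4
```

Run:
```python
from h import *
d=snap('side','d7.png')['image']
cv2.imwrite('pics/d7c.png',cv2.resize(d[140:230,215:345],None,fx=6,fy=6,interpolation=3))
```

View pics/d7c.png

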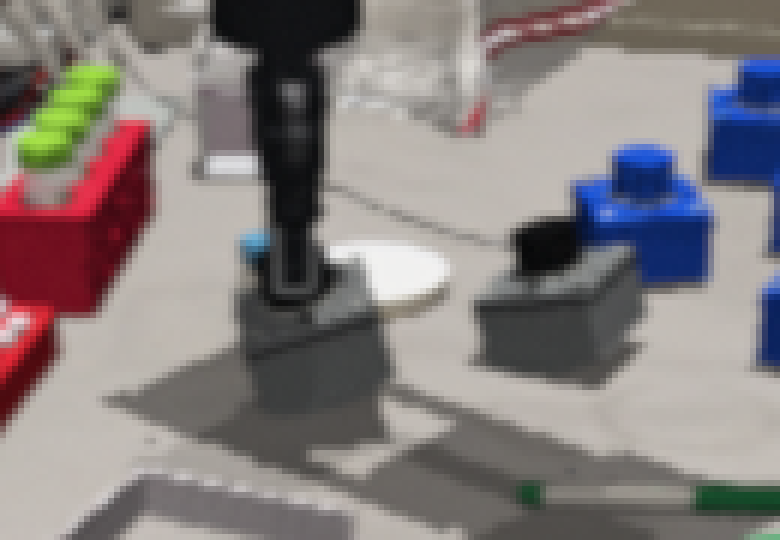

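Lifted about 21 mm with the lean kept. I rotate it to line up with the pen.

Call:
{"fn": "send_rows", "kwargs": {
  "rows": [
    [0, 0, 0, 0, 0, 0.9, 30],
    [0, 0, 0, 0, 0, 0.9, 30],
    [0, 0, 0, 0, 0, 0.9, 30],
    [0, 0, 0, 0, 0, 0.9, 30],
    [0, 0, 0, 0, 0, 0.9, 30],
    [0, 0, 0, 0, 0, 0.9, 30],
    [0, 0, 0, 0, 0, 0.9, 30],
    [0, 0, 0, 0, 0, 0.1, 30],
    [0, 0, 0, 0, 0, 0, 30]
  ]
}}

```text
time: 18.03
ee_pos: [0.5509, -0.2151, 0.091]
tcp_rot: [[0.984, -0.177, -0.001], [-0.177, -0.984, 0.001], [-0.001, -0.0, -1.0]]
contact_force: [-0.3, 0.1, -2.9]
finger_gap: 0.0345
finger_force: 30.4
```

Call:
{"fn": "send_rows", "kwargs": {
  "rows": [
    [-0.37, -0.36, 0, 0, 0, 0, 30],
    [-0.37, -0.36, 0, 0, 0, 0, 30],
    [-0.37, -0.36, 0, 0, 0, 0, 30],
    [-0.37, -0.36, 0, 0, 0, 0, 30],
    [-0.37, -0.36, 0, 0, 0, 0, 30],
    [-0.37, -0.09, 0, 0, 0, 0, 30],
    [-0.37, -0.09, 0, 0, 0, 0, 30],
    [-0.37, -0.09, 0, 0, 0, 0, 30],
    [-0.37, -0.09, 0, 0, 0, 0, 30],
    [0, 0, 0, 0, 0, 0, 30]
  ]
}}

```text
time: 18.87
ee_pos: [0.4312, -0.1046, 0.091]
tcp_rot: [[0.984, -0.177, -0.006], [-0.177, -0.984, 0.002], [-0.006, -0.001, -1.0]]
contact_force: [-1.7, 0.2, -2.8]
finger_gap: 0.0344
finger_force: 30.4
```

Call:
{"fn": "send_rows", "kwargs": {
  "rows": [
    [0, -0.48, 0, 0, 0, 0, 30],
    [0, -0.48, 0, 0, 0, 0, 30],
    [0, -0.48, 0, 0, 0, 0, 30],
    [0, -0.48, 0, 0, 0, 0, 30],
    [0, -0.48, 0, 0, 0, 0, 30],
    [0, -0.48, 0, 0, 0, 0, 30],
    [0, -0.48, 0, 0, 0, 0, 30],
    [0, -0.48, 0, 0, 0, 0, 30],
    [0, -0.48, 0, 0, 0, 0, 30],
    [0, -0.48, 0, 0, 0, 0, 30],
    [0, 0, 0, 0, 0, 0, 30],
    [0, 0, 0, 0, 0, 0, 30]
  ]
}}

```text
time: 19.87
ee_pos: [0.4714, 0.0831, 0.0916]
tcp_rot: [[0.984, -0.176, 0.001], [-0.176, -0.984, -0.0], [0.001, -0.0, -1.0]]
contact_force: [-0.1, -0.4, -1.5]
finger_gap: 0.0349
finger_force: 30.6
```

Call:
{"fn": "send_rows", "kwargs": {
  "rows": [
    [0.47, 0, 0, 0, 0, 0, 30],
    [0.47, 0, 0, 0, 0, 0, 30],
    [0.47, 0, 0, 0, 0, 0, 30],
    [0.47, 0, 0, 0, 0, 0, 30],
    [0.47, 0, 0, 0, 0, 0, 30],
    [0.45, 0, 0, 0, 0, 0, 30],
    [0, 0, 0, 0, 0, 0, 30],
    [0, 0, 0, 0, 0, 0, 30]
  ]
}}

```text
time: 20.53
ee_pos: [0.5813, 0.061, 0.0912]
tcp_rot: [[0.984, -0.18, 0.0], [-0.18, -0.984, -0.0], [0.0, 0.0, -1.0]]
contact_force: [-0.1, 0.0, -2.5]
finger_gap: 0.0342
finger_force: 30.6
```

Run:
```python
from h import *
g,s=wsnap('w8.png')
pickle.dump(g,open('w8.pkl','wb'))
d=snap('side','d8.png')['image']
o=np.hstack([g['image'][:,:],np.vstack([cv2.resize(d[190:290,170:290],(240,200),interpolation=3),np.zeros((220,240,3),np.uint8)])])
cv2.imwrite('pics/w8b.png',o)
p=s['ee_pos'][:2]-[.549,.02];print(p@[.984,-.179],p@[.179,.984])
```

```text
0.02449620017794151 0.046116592867255196
```

View pics/w8b.png

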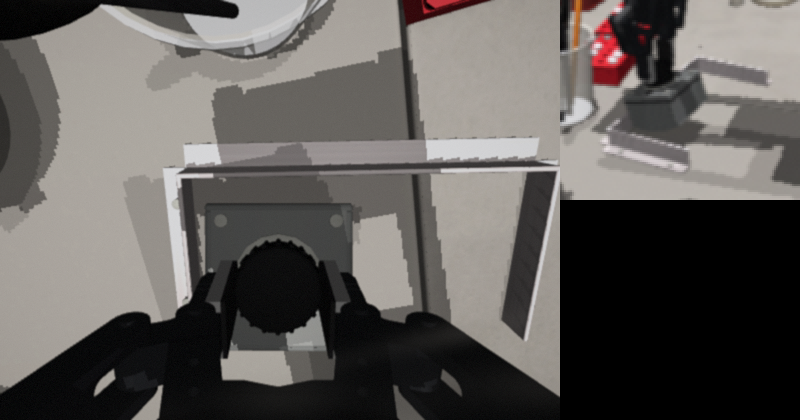

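The middle housing is inside the pen: back wall corners at (180,171) and (556,166), box top front edge at row 205, left edge x=205. I refine the pen pose from these corners.

Run:
```python
from h import *
g=pickle.load(open('w8.pkl','rb'))
a=ray(g,(181,173),.025)[:2];b=ray(g,(555,168),.025)[:2];f=ray(g,(526,340),.0)[:2]
y=(a-b)/np.linalg.norm(a-b);x=np.array([y[1],-y[0]]);o=(a+b)/2-.055*x
print(a,b,np.linalg.norm(a-b),np.degrees(np.arctan2(x[1],x[0])),o,'front end',(f-o)@x,(f-o)@y)
s=observe();d=s['ee_pos'][:2]-o;print('tcp in pen',d@x,d@y)
```

```text
[0.62826928 0.10669895] [ 0.59367586 -0.09788951] 0.20749250827845359 -9.597241807054035 [0.55674234 0.01357439] front end -0.07365917921996526 -0.1275253519461912
tcp in pen 0.013972644841521761 0.05106551706860443
```

Call:
{"fn": "send_rows", "kwargs": {
  "rows": [
    [0.2, 0.1, 0, 0, 0, 0, 30],
    [0, 0, 0.15, 0, 0, 0, 30],
    [0, 0, 0.15, 0, 0, 0, 30],
    [0, 0, 0.1, 0, 0, 0, 30],
    [0, 0, 0.07, 0, 0, 0, 30],
    [0, 0, 0.03, 0, 0, 0, 30],
    [0, 0, 0, 0, 0, 0, 30],
    [0, 0, 0, 0, 0, 0, 30]
  ]
}}

```text
time: 21.3
ee_pos: [0.5873, 0.0571, 0.0715]
tcp_rot: [[0.984, -0.179, 0.0], [-0.179, -0.984, 0.0], [0.0, -0.0, -1.0]]
contact_force: [-0.0, -0.9, -2.0]
finger_gap: 0.0343
finger_force: 30.6
```

Call:
{"fn": "send_rows", "kwargs": {
  "rows": [
    [0, 0, 0, 0, 0, 0, 45],
    [0, 0, 0, 0, 0, 0, 60],
    [0, 0, 0, 0, 0, 0, 65],
    [0, 0, 0, 0, 0, 0, 65],
    [0, 0, -0.3, 0, 0, 0, 65],
    [0, 0, -0.8, 0, 0, 0, 65],
    [0, 0, -1, 0, 0, 0, 65],
    [0, 0, -1, 0, 0, 0, 65],
    [0, 0, -1, 0, 0, 0, 65]
  ]
}}

```text
time: 22.05
ee_pos: [0.587, 0.057, 0.2371]
tcp_rot: [[0.984, -0.179, -0.001], [-0.179, -0.984, 0.0], [-0.001, 0.0, -1.0]]
contact_force: [1.0, -0.7, -0.1]
finger_gap: 0.0651
finger_force: 0.0
```

Call:
{"fn": "send_rows", "kwargs": {
  "rows": [
    [-0.15, 0.92, 0, 0, 0, 0, 60],
    [-0.15, 0.92, 0, 0, 0, 0, 60],
    [-0.15, 0.92, 0, 0, 0, 0, 60],
    [-0.15, 0.92, 0, 0, 0, 0, 60],
    [-0.15, 0.92, 0, 0, 0, 0, 60],
    [-0.15, 0.92, 0, 0, 0, 0, 60],
    [-0.15, 0.92, 0, 0, 0, 0, 60],
    [-0.15, 0.92, 0, 0, 0, 0, 60],
    [-0.15, 0.92, 0, 0, 0, 0, 60],
    [-0.15, 0.92, 0, 0, 0, 0, 60],
    [-0.15, 0.92, 0, 0, 0, 0, 60],
    [0, 0, 0, 0, 0, 0, 60]
  ]
}}

```text
time: 23.05
ee_pos: [0.4482, -0.336, 0.2358]
tcp_rot: [[0.983, -0.184, -0.0], [-0.184, -0.983, -0.005], [0.001, 0.005, -1.0]]
contact_force: [0.8, 0.6, 0.1]
finger_gap: 0.06
finger_force: 0.0
```

Run:
```python
from h import *
g,s=wsnap('w9.png');im=g['image']
# cap pixel: predict and refine by dark blob
T=np.array([.4505,-.331,.0745]);v=g['rotation'].T@(T-g['xyz']);K=g['K']
px=(K[0,0]*v[0]/-v[2]+K[0,2],K[1,1]*v[1]/v[2]+K[1,2]);print('pred',px,s['ee_pos'],s['tcp_rot'].round(3).tolist())
m=(im.max(2)<28).astype(np.uint8);m=cv2.morphologyEx(m,cv2.MORPH_OPEN,np.ones((9,9)))
n,l,st,c=cv2.connectedComponentsWithStats(m)
for i in range(1,n):print(st[i],c[i].round(0),ray(g,c[i],.066)[:2].round(4))
```

```text
pred (np.float64(269.865796033353), np.float64(197.55457862199594)) [ 0.44820757 -0.33603187  0.23577535] [[0.983, -0.184, -0.0], [-0.184, -0.983, -0.005], [0.001, 0.005, -1.0]]
[ 260  179   39   32 1010] [279. 194.] [ 0.4499 -0.3392]
[    0   270   560   150 40619] [276. 372.] [ 0.2708 -0.3028]
```

Call:
{"fn": "send_rows", "kwargs": {
  "rows": [
    [0, 0.04, 0.5, 0, 0, 0, 60],
    [0, 0, 0.8, 0, 0, 0, 60],
    [0, 0, 0.8, 0, 0, 0, 60],
    [0, 0, 0.8, 0, 0, 0, 60],
    [0, 0, 0.7, 0, 0, 0, 60],
    [0, 0, 0.5, 0, 0, 0, 60],
    [0, 0, 0, 0, 0, 0, 60],
    [0, 0, 0, 0, 0, 0, 60]
  ]
}}

```text
time: 23.77
ee_pos: [0.4494, -0.3295, 0.0707]
tcp_rot: [[0.984, -0.178, -0.002], [-0.178, -0.984, 0.002], [-0.003, -0.002, -1.0]]
contact_force: [-0.3, -0.7, 0.6]
finger_gap: 0.06
finger_force: 0.0
```

Call:
{"fn": "send_rows", "kwargs": {
  "rows": [
    [0, 0, 0, 0, 0, 0, 45],
    [0, 0, 0, 0, 0, 0, 35],
    [0, 0, 0, 0, 0, 0, 30],
    [0, 0, 0, 0, 0, 0, 30],
    [0, 0, 0, 0, 0, 0, 30],
    [0, 0, 0, 0, 0, 0, 30],
    [0, 0, 0, 0, 0, 0, 30],
    [0, 0, 0, 0, 0, 0, 30]
  ],
  "squeeze": 30
}}

```text
time: 24.43
ee_pos: [0.4511, -0.3325, 0.0737]
tcp_rot: [[0.984, -0.179, 0.004], [-0.179, -0.984, -0.003], [0.004, 0.003, -1.0]]
contact_force: [-0.2, -2.4, 7.0]
finger_gap: 0.0345
finger_force: 30.0
```

Call:
{"fn": "send_rows", "kwargs": {
  "rows": [
    [0, 0, -0.15, 0, 0, 0, 30],
    [0, 0, -0.2, 0, 0, 0, 30],
    [0, 0, -0.2, 0, 0, 0, 30],
    [0, 0, 0, 0, 0, 0, 30],
    [0, 0, 0, 0, 0, 0, 30]
  ]
}}

```text
time: 24.85
ee_pos: [0.45, -0.3311, 0.0942]
tcp_rot: [[0.984, -0.179, 0.001], [-0.179, -0.984, -0.001], [0.001, 0.001, -1.0]]
contact_force: [-0.2, 0.2, -2.0]
finger_gap: 0.0343
finger_force: 30.3
```

Call:
{"fn": "send_rows", "kwargs": {
  "rows": [
    [0.01, -0.46, 0, 0, 0, 0, 30],
    [0.01, -0.46, 0, 0, 0, 0, 30],
    [0.01, -0.46, 0, 0, 0, 0, 30],
    [0.01, -0.46, 0, 0, 0, 0, 30],
    [0.01, -0.46, 0, 0, 0, 0, 30],
    [0.01, -0.46, 0, 0, 0, 0, 30],
    [0.01, -0.46, 0, 0, 0, 0, 30],
    [0.01, -0.46, 0, 0, 0, 0, 30],
    [0.01, -0.46, 0, 0, 0, 0, 30],
    [0.01, -0.46, 0, 0, 0, 0, 30],
    [0.01, -0.4, 0, 0, 0, 0, 30],
    [0, 0, 0, 0, 0, 0, 30]
  ]
}}

```text
time: 25.85
ee_pos: [0.4894, -0.1322, 0.0931]
tcp_rot: [[0.984, -0.177, -0.001], [-0.177, -0.984, 0.002], [-0.002, -0.002, -1.0]]
contact_force: [-0.2, 0.6, -3.0]
finger_gap: 0.0345
finger_force: 30.4
```

Call:
{"fn": "send_rows", "kwargs": {
  "rows": [
    [-0.4, -0.12, 0, 0, 0, 0, 30],
    [-0.4, -0.12, 0, 0, 0, 0, 30],
    [-0.4, -0.12, 0, 0, 0, 0, 30],
    [-0.4, -0.12, 0, 0, 0, 0, 30],
    [0, 0, 0, 0, 0, 0, 30],
    [0.02, -0.47, 0, 0, 0, 0, 30],
    [0.02, -0.47, 0, 0, 0, 0, 30],
    [0.02, -0.47, 0, 0, 0, 0, 30],
    [0.02, -0.47, 0, 0, 0, 0, 30],
    [0.02, -0.47, 0, 0, 0, 0, 30],
    [0, 0, 0, 0, 0, 0, 30],
    [0, 0, 0, 0, 0, 0, 30]
  ]
}}

```text
time: 26.85
ee_pos: [0.4521, -0.0129, 0.0935]
tcp_rot: [[0.984, -0.177, 0.001], [-0.177, -0.984, -0.001], [0.001, 0.0, -1.0]]
contact_force: [0.4, 0.3, -2.1]
finger_gap: 0.0345
finger_force: 30.5
```

Call:
{"fn": "send_rows", "kwargs": {
  "rows": [
    [0.42, 0, 0, 0, 0, 0, 30],
    [0.42, 0, 0, 0, 0, 0, 30],
    [0.42, 0, 0, 0, 0, 0, 30],
    [0.42, 0, 0, 0, 0, 0, 30],
    [0.42, 0, 0, 0, 0, 0, 30],
    [0.42, 0, 0, 0, 0, 0, 30],
    [0.42, 0, 0, 0, 0, 0, 30],
    [0.1, 0, 0, 0, 0, 0, 30],
    [0, 0, 0, 0, 0, 0, 30],
    [0, 0, 0, 0, 0, 0, 30]
  ]
}}

```text
time: 27.68
ee_pos: [0.5695, -0.0354, 0.093]
tcp_rot: [[0.984, -0.18, -0.002], [-0.18, -0.984, 0.0], [-0.002, 0.0, -1.0]]
contact_force: [-0.6, 0.5, -3.8]
finger_gap: 0.0344
finger_force: 30.6
```

Call:
{"fn": "send_rows", "kwargs": {
  "rows": [
    [0, 0, 0.15, 0, 0, 0, 30],
    [0, 0, 0.15, 0, 0, 0, 30],
    [0, 0, 0.1, 0, 0, 0, 30],
    [0, 0, 0.07, 0, 0, 0, 30],
    [0, 0, 0.03, 0, 0, 0, 30],
    [0, 0, 0, 0, 0, 0, 30],
    [0, 0, 0, 0, 0, 0, 30]
  ]
}}

```text
time: 28.27
ee_pos: [0.5703, -0.0347, 0.074]
tcp_rot: [[0.984, -0.179, -0.0], [-0.179, -0.984, -0.0], [-0.0, 0.0, -1.0]]
contact_force: [-2.0, -0.5, 4.3]
finger_gap: 0.0343
finger_force: 31.1
```

Call:
{"fn": "send_rows", "kwargs": {
  "rows": [
    [0, 0, 0, 0, 0, 0, 45],
    [0, 0, 0, 0, 0, 0, 60],
    [0, 0, 0, 0, 0, 0, 65],
    [0, 0, 0, 0, 0, 0, 65],
    [0, 0, -0.3, 0, 0, 0, 65],
    [0, 0, -0.8, 0, 0, 0, 65],
    [0, 0, -1, 0, 0, 0, 65],
    [0, 0, -1, 0, 0, 0, 65],
    [0, 0, -1, 0, 0, 0, 65],
    [-1, 0, -0.2, 0, 0, 0, 65],
    [-1, 0, 0, 0, 0, 0, 65],
    [0, 0, 0, 0, 0, 0, 65]
  ]
}}

```text
time: 29.27
ee_pos: [0.4821, -0.0186, 0.2447]
tcp_rot: [[0.984, -0.179, -0.01], [-0.179, -0.984, 0.002], [-0.01, 0.0, -1.0]]
contact_force: [-2.4, 1.0, -1.1]
finger_gap: 0.065
finger_force: 0.0
```

Run:
```python
from h import *
g,s=wsnap('w10.png');d=snap('side','d10.png')
o=np.array([.5567,.0136]);x=np.array([.986,-.167]);y=np.array([.167,.986])
print(s['ee_pos'])
for n,G in(('w',g),('side',d)):
    m=(G['image'].max(2)<(28 if n=='w' else 34)).astype(np.uint8);m=cv2.morphologyEx(m,cv2.MORPH_OPEN,np.ones((7,7) if n=='w' else (3,3)))
    k,l,st,c=cv2.connectedComponentsWithStats(m)
    for i in range(1,k):
        p=ray(G,c[i],.066)[:2]
        if np.abs(p-o).max()<.15: print(n,st[i],c[i].round(),p.round(3),'pen',((p-o)@x).round(3),((p-o)@y).round(3))
```

```text
[ 0.4821319  -0.01857626  0.24465535]
w [ 141   61   49   49 1914] [165.  85.] [0.587 0.055] pen 0.023 0.046
w [ 257   67   43   50 1773] [278.  91.] [ 0.565 -0.034] pen 0.017 -0.046
w [212  83   7  47 329] [215. 106.] [0.563 0.019] pen 0.006 0.006
side [233 212  13  11 115] [239. 217.] [ 0.561 -0.027] pen 0.011 -0.04
side [211 226  14  13 142] [217. 232.] [0.583 0.062] pen 0.018 0.053
```

```bash
python3 -c "
from rig import close_job;print(close_job())"
```

```text
the job is handed in; nothing more can be done
None
```

I tipped all three housings in order and handed the job in: the left one stood up again and is still in place, while the middle and right ones stayed leaning and are now side by side in the reject pen, with no verdict returned.

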